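# Show the mirror to the inspection camera

## Robot

A 7-joint arm with a two-finger parallel gripper is mounted at the origin on a cart in front of the work surface, level with it; the furniture and walls round the work are solid. World frame = base frame: x ahead of the robot, y to its left, z up, the work surface at z = 0. Lengths are in m, angles in rad, forces in N, time in s.
With the tool pointing down it reaches from about 0.425 to 0.875 m from the base axis. Payload 8.4 kg.
Tool frame: the origin (TCP) lies at the very end of the fingers, on their centre line; the grasp point (between the pads) lies 19 mm behind it (grip_point_offset is the distance from the TCP to the grasp point, in m); y points along the fingers, x is the direction in which the jaws open and shut, and the axes are right-handed (so a half turn about y gives the same grasp; the last joint's range is limited). The gripper opens to 85 mm and grips with 20 to 120 N. Pads are 22 mm wide; open, the fingers measure 114 mm over their backs; the gripper's body (76 mm by 85 mm) begins 54 mm behind the grasp point. The pads swing forward as they close: fully open they stand 13 mm farther back than shut.
Start: joints at [-1.396, 0.333, 0.04, 1.465, -0.013, 1.343, -0.059], TCP at [0.176, 0.626, 0.231] pointing down, gripper open.
Joint ranges: [-2.58, 2.58], [-0.38, 2.09], [-1.3, 1.39], [0.25, 2.4], [-1.5, 4.64], [0.08, 2.09], [-2.65, 2.65]. Speed limits (rad/s): [2.22, 2.22, 2.79, 2.79, 3.14, 3.14, 3.14].

## Interface

Orientations are given as a unit quaternion [x, y, z, w].
In Python, from plant import get_state, get_image, camera_model, hand_in, grip_point_offset gives the robot as it stands.
- The arm moves only by the tool jog_arm, never from a script. Its argument "commands" is a list of rows, each a list of 7 numbers: the opening, from 0 (shut) to 1 (fully open), then the shift along the tool's x, y, z in mm, then the turn, a rotation vector about the tool's x, y, z in rad. In form: [[fingers, tx, ty, tz, ax, ay, az], ...]. A call has 1 to 8 rows; each row is the pose to reach, as a shift and turn from the pose commanded when the call began, along the tool's axes at that moment; what a row does not reach only later rows make up. A row lasts 1/8 s, in which the tool goes at most 62.5 mm and 10.7 degrees, less where a joint would pass 70% of its speed; a pose out of reach is approached as far as the arm can. A call with a gripper value outside its range is refused whole. The fingers move at their own pace and stop on an object; "grip_force" is the grip in N (left out, the last holds). Time passes only in rows, so rows that repeat a pose let the fingers close. It gives the time, the measured TCP pose, the force and the opening at its end, in the units of the state.
- get_state(): the state, without advancing time (a new reading comes with each control period).
- get_image(name): name is "scene" or "top" or "wrist"; returns the picture (384x512x3 uint8, red, green, blue); there is no depth.
- camera_model(name): a dict with "fx", "fy", "cx", "cy" (pixels), "R" (3x3) and "t" (3): a world point X has camera coordinates R X + t; the wrist camera has in their place "hand_eye" (4x4, takes a point from camera to tool coordinates, whose origin is the TCP and whose axes are the tool frame's). Camera axes: x right, y down, z forward; pixel columns grow to the right and rows downward; lengths in m; the calibration is good to about 2 mm. A picture is of the moment at which its call begins: read the wrist's pose just before it. camera_model takes no time and is no camera call.
- hand_in(): hands the job in, once; it reports no verdict.
The state is a dict: "time": time; "joint_positions": joint angles; "joint_velocities": joint speeds; "joint_torque": joint torques, N m; "position": TCP position; "ee_rot": TCP orientation; "contact_force": force on the tool from outside, world axes, zero at the start; "torque": the same for the moment, N m; "opening": finger opening in m.
Only numpy, scipy, OpenCV 4.12 (cv2) and the standard library are available. Lean on these libraries where they do the work, as an engineer would, in place of code of your own. Each camera call takes 0.05 s, during which the arm holds its last target. There are 200 camera calls.

## Task

Lift the blue dust cover off the mirror mount and stand it, knob up, on the round cork mat. Then pick the mirror mount out of its base plate and hold it up in front of the inspection camera: the mirror square to the lens, the centre of the mirror on the camera's axis 120 mm in front of the lens, and the mount the right way up in the camera's view (its top edge uppermost). Finish while still holding it there, still in the gripper and touching nothing else; do not touch the camera or its stand, and leave the other things on the table where they are.

Things in the scene. Friction and masses are not known exactly. Their poses are not given: they have to be found in the camera images.
- dust_cover: blue opaque upturned cup over the mirror mount: outer diameter 84 mm, inner 76, wall 58 mm tall, plus a black cylindrical knob on top of diameter 22 and height 30 mm (88 mm in all); about 0.12 kg. Origin: centre of the lower rim; z up to the knob. It starts on the base plate, mouth down, hiding the mount; lift it straight up 60 mm before going sideways
- parking_mat: round cork mat, 120 mm in diameter, 3 mm thick, fixed to the table to the left of the base plate. Origin: centre of its underside
- base_plate: square aluminium plate 104 x 104 x 8 mm fixed to the table. Origin: centre of its underside. Four low dark strips, 6 mm high above the plate, keep the mirror mount in place with about 1 to 2 mm of play; lift it straight up at least 10 mm to free it. The mount stands with its axes parallel to the plate's
- mirror_mount: black mirror mount, loose, about 0.12 kg: two upright plates 46 mm wide (x) and 46 high, filling y = 0 to 16 mm; thumb screws behind to y = -22 mm. Grip across the width at y = 8 mm. The round mirror, 26 mm, is on the front, which looks along +y. Origin: underside, y = 0 at the plates' rear, mid-width; z up. Starts on the base plate (underside at 8 mm), front roughly to the right
- mirror_face (a point): centre of the mirror's face: in the mount's frame x 0, y 17.5, z 23 mm; axes as the mount's, +y points out of the mirror
- mount_rear (a point): point behind the mount between its thumb screws: in the mount's frame x 0, y -20, z 23 mm
- camera_stand: stand of the inspection camera, fixed: square dark base 85 mm, upright rod of 19 mm diameter at its centre, carrying the red camera; about 0.29 m tall in all. Origin: centre of the underside. The camera faces along the stand's -x (to the robot's left)
- camera_head: the camera: black lens barrel of 34 mm diameter with a white ring light (48 mm) at the front and a red body 40 mm square at the rear, 98 mm long; it looks 30 degrees below the level. Origin: centre of the lens' front, 220 mm above the table. It looks along its own -x; its z is up in its view
- focus (a point): the point on the camera's axis 120 mm in front of the lens, about 160 mm above the table; axes as the camera head's: +x points back to the lens, z is up in the camera's view
- hex_driver: orange-handled hex driver, 213 mm long, lying at the back, loose; leave alone. Origin: centre of its underside
- tape_roll: roll of black tape, 58 mm across, 19 mm high, lying at the back, loose; leave alone. Origin: centre of its underside
- slide_box: whitish box 35 x 85 x 34 mm, loose, to the left; leave alone. Origin: centre of its underside
- fork_clamp: black slotted table clamp, 62 x 28 x 10 mm, lying at the back right in front of the screen, loose; leave alone. Origin: centre of its underside
Things that resemble listed ones, but are neither listed nor needed, are in the scene too. There is more than one size of the dust_cover; the one meant has the size given above.

How it is judged:
On the way, in this order (a step that is already met when the one before it is completed fails the run):
1. the dust cover stands on the cork mat, knob up, let go (horizontal distance between dust_cover and parking_mat below 0.022 m and height (world z) of dust_cover below 0.008 m and angle between dust_cover's own z axis and vertical below 0.1 rad and contact force between the fingers and dust_cover below 0.1 N and linear speed of dust_cover below 0.03 m/s), for 0.3 s.
2. the mirror mount is lifted off its base plate in the gripper (height (world z) of mirror_mount above 0.06 m and contact force between the fingers and mirror_mount above 1 N), for 0.2 s.
At the end, for the whole second after the job is handed in: Cover upright on the mat, centres within 22 mm, let go. Mount held in the fingers in the air, at rest, touching nothing else: mirror centre within 15 mm of the focus point 120 mm before the lens, facing the lens and its top edge up in the view, each within 9.7 degrees (all of step 1 and distance between mirror_face and focus below 0.015 m and angle between the y axis of mirror_face and the x axis of focus, either way round below 0.17 rad and angle between the z axis of mirror_face and the z axis of focus, either way round below 0.17 rad and x of mount_rear in the frame of focus below -0.015 m and angle between mirror_mount's own z axis and vertical below 0.9 rad and linear speed of mirror_mount below 0.02 m/s and height (world z) of mirror_mount above 0.09 m and contact force between the fingers and mirror_mount above 1 N and contact force between mirror_mount and camera_stand below 0.05 N and contact force between mirror_mount and base_plate below 0.05 N and contact force between mirror_mount and dust_cover below 0.05 N); the arm keeps its last pose, push and grip.
It fails at once if the robot or the mount touches the camera or its stand (contact force between any of the arm, the fingers, mirror_mount, dust_cover and camera_stand above 0.5 N).
It fails at once if a bystander is pushed out of its place (more than 15 mm) (distance of any of hex_driver, tape_roll, slide_box, fork_clamp from where it was at the start of the episode above 0.015 m).
It also fails if it takes over 61 s, if anything falls off the work surface, if the arm or the gripper's body presses on something with over 40 N, if the wrist force passes 120 N, or if a joint passes its speed limit or range.

## Working session

There is one attempt and no reset: what is moved stays moved. The work goes in short steps, Python scripts to look and compute and a tool call to move; the robot and the scene stay as the last step left them, time stands still between calls to the robot, and variables do not carry over. Pictures are saved under pics/ and viewed, about 8 in all and at most 12, crops included, and the job is handed in when it is done.

Besides the shell and the picture viewer there is one more tool, called after "Emit:" by a JSON object that holds its "api" and its "payload", one argument or row to a line. jog_arm: Moves the arm, as the interface text tells. Its arguments: {"type":"object","properties":{"commands":{"type":"array","items":{"type":"array","items":{"type":"number"}}},"grip_force":{"type":"number"}},"required":["commands"]}

```bash
ls; mkdir -p pics; python3 - <<'E'
from plant import *
import cv2,numpy as np
s=get_state();print(s['time'],s['position'],s['ee_rot'],s['opening'],grip_point_offset if not callable(grip_point_offset) else grip_point_offset())
for n in['scene','top']:
    im=get_image(n);cv2.imwrite(f'pics/{n}0.png',im[:,:,::-1])
    m=camera_model(n);print(n,m['fx'],m['fy'],m['cx'],m['cy'],-np.array(m['R']).T@m['t'])
print(camera_model('wrist'))
E
```

```text
pics
0.0 [0.17566647 0.62533122 0.23041651] [ 0.5639441   0.42663877 -0.42750132 -0.56319538] 0.08573032756520407 0.0187
scene 360.8362088084155 360.8362088084155 253.5395428532528 187.17479212159571 [-0.14150297 -1.0238509   0.7825315 ]
top 350.12755021792094 350.12755021792094 249.29717836497989 190.96870035748907 [ 0.55828522 -0.1298549   1.29022577]
{'fx': 335.754924081619, 'fy': 335.754924081619, 'cx': 254.40246410332932, 'cy': 193.03282071663008, 'hand_eye': array([[ 9.99999875e-01,  4.99051348e-04,  3.51909442e-05,
         4.96018081e-05],
       [ 1.24982740e-04, -3.17312119e-01,  9.48321150e-01,
        -1.41862591e-01],
       [ 4.84427461e-04, -9.48321027e-01, -3.17312142e-01,
         8.16221499e-02],
       [ 0.00000000e+00,  0.00000000e+00,  0.00000000e+00,
         1.00000000e+00]])}
```

View pics/scene0.png

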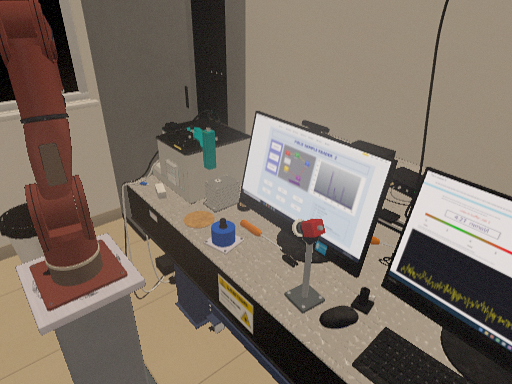

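View pics/top0.png

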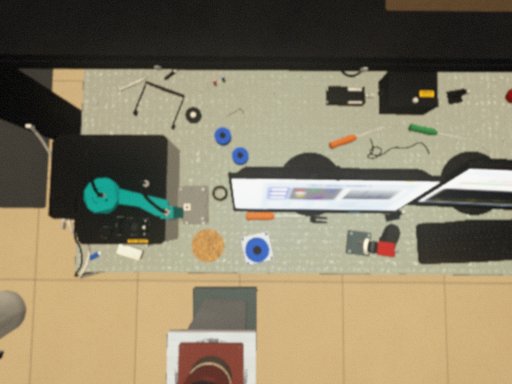

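Top view: blue cover with black knob on the white plate at (257,250); look-alikes are the blue rounds at (223,135) and (240,156), which are not on a plate and look smaller. The mat is at (208,245), the stand base at (358,243), the red camera at (387,249), the driver at (260,215) and the white box at (130,252).

```bash
cat > h.py <<'E'
from plant import *
import cv2,numpy as np
from scipy.spatial.transform import Rotation as Ro
def cam(n,s=None):
    m=camera_model(n);K=np.array([[m['fx'],0,m['cx']],[0,m['fy'],m['cy']],[0,0,1]])
    if n=='wrist':
        T=np.eye(4);T[:3,:3]=Ro.from_quat(s['ee_rot']).as_matrix();T[:3,3]=s['position'];T=T@m['hand_eye']
        return K,T[:3,:3],T[:3,3]
    R=np.array(m['R']);return K,R.T,-R.T@m['t']
def ray(C,p):
    K,R,c=C;return c,R@np.linalg.solve(K,[p[0],p[1],1.])
def onz(C,p,z):
    c,d=ray(C,p);return c+d*(z-c[2])/d[2]
def proj(C,X):
    K,R,c=C;q=K@(R.T@(np.array(X)-c));return q[:2]/q[2]
def meet(a,b):
    (c1,d1),(c2,d2)=a,b
    k=np.linalg.lstsq(np.c_[d1,-d2],c2-c1,rcond=None)[0]
    p,q=c1+k[0]*d1,c2+k[1]*d2;return (p+q)/2,np.linalg.norm(p-q)
def blobs(m,mn=20):
    n,l,s,c=cv2.connectedComponentsWithStats(m.astype(np.uint8));return [(c[i],s[i]) for i in range(1,n) if s[i][4]>=mn],l
E
python3 - <<'E'
from h import *
T=cv2.imread('pics/top0.png');S=cv2.imread('pics/scene0.png');CT=cam('top');CS=cam('scene')
def show(name,m,C,z,mn=20):
    for c,s in blobs(m,mn)[0]:print(name,c.round(1),s,onz(C,c,z).round(3))
for nm,I,C in(('top',T,CT),('scene',S,CS)):
    H=cv2.cvtColor(I,cv2.COLOR_BGR2HSV);h,s,v=cv2.split(H)
    show(nm+' blue',(h>105)&(h<125)&(s>150)&(v>60),C,.066,60)
    show(nm+' cork',(h>8)&(h<22)&(s>90)&(v>120),C,.003,150)
    show(nm+' red',((h<5)|(h>175))&(s>170)&(v>120),C,.2,60)
H=cv2.cvtColor(T,cv2.COLOR_BGR2HSV);h,s,v=cv2.split(H)
sub=np.zeros_like(v);sub[225:275,235:285]=1
show('knob',(v<70)&(sub>0),CT,.096)
pl=((s<60)&(v>185)&(sub>0)).astype(np.uint8)
bl=((h>100)&(s>80)&(sub>0)).astype(np.uint8)
u=cv2.morphologyEx(pl|bl,cv2.MORPH_OPEN,np.ones((3,3)))
c=max(cv2.findContours(u,0,1)[0],key=cv2.contourArea);r=cv2.minAreaRect(c);print(r)
b=cv2.boxPoints(r);B=[onz(CT,p,.008) for p in b];print(np.round(B,3),np.mean(B,0))
a=cv2.resize(T[215:285,180:290],None,fx=4,fy=4,interpolation=2);b2=cv2.resize(T[215:285,335:415],None,fx=4,fy=4,interpolation=2)
c2=cv2.resize(S[200:320,200:340],None,fx=4,fy=4,interpolation=2)[:, :]
cv2.imwrite('pics/crop1.png',np.vstack([np.hstack([a,b2])[:,:760],cv2.copyMakeBorder(cv2.resize(c2,(373,320)),0,0,0,387,0)]))
E
```

```text
top blue [222.5 135.9] [216 129  14  15 141] [ 0.848 -0.037  0.066]
top blue [239.7 155.7] [233 149  14  14 135] [ 0.778 -0.098  0.066]
top blue [256.7 249.4] [247 239  21  22 289] [ 0.45  -0.16   0.066]
top cork [68.3 85. ] [ 52  69  31  41 980] [1.053 0.552 0.003]
top cork [342.4 140.8] [329 134  28  15 208] [ 0.848 -0.479  0.003]
top cork [245.2 319.6] [    0   157   512   227 51960] [ 0.195 -0.122  0.003]
top cork [259.5 215.4] [246 211  29   9 226] [ 0.568 -0.171  0.003]
top cork [207.3 245.2] [191 229  33  33 845] [0.458 0.018 0.003]
top red [385.5 248.2] [378 242  17  14 196] [ 0.468 -0.555  0.2  ]
scene blue [222.7 227.5] [212 221  23  13 141] [ 0.442 -0.167  0.066]
scene cork [198.6 219. ] [184 211  31  17 415] [0.454 0.014 0.003]
scene cork [250.5 227.5] [240 219  22  18 174] [ 0.575 -0.158  0.003]
scene red [316.6 226.8] [306 219  19  18 100] [ 0.541 -0.492  0.2  ]
knob [256.8 250. ] [255 248   5   5  22] [ 0.451 -0.16   0.096]
((259.5, 248.5), (47.0, 49.0), 90.0)
[[ 0.533 -0.082  0.008]
 [ 0.534 -0.261  0.008]
 [ 0.365 -0.261  0.008]
 [ 0.364 -0.084  0.008]] [ 0.44879273 -0.17188571  0.008     ]
```

View pics/crop1.png

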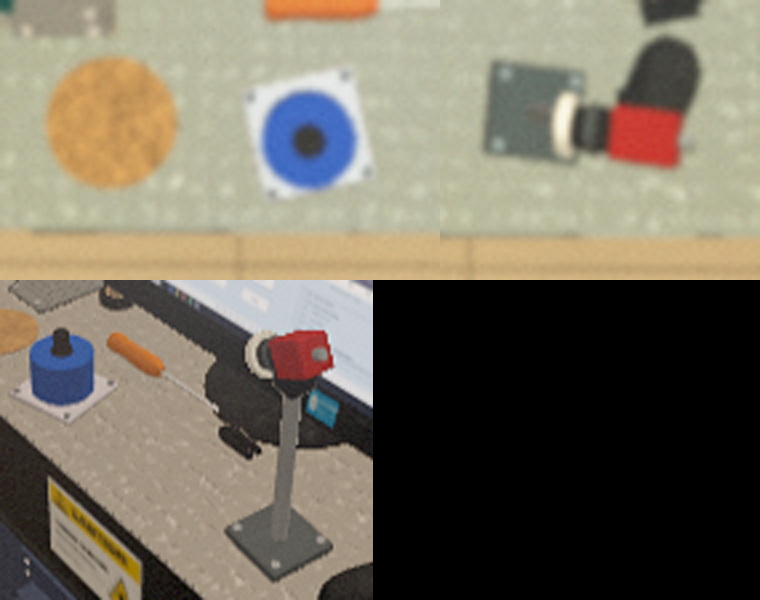

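The chosen cover sits on the plate with its black knob at (257,250), 84 mm class; the plate is turned about 15°. The stand's base is at crop (490–585, 62–165), and the camera points left with its ring at (565,123).

```bash
python3 - <<'E'
from h import *
s=get_state();R=Ro.from_quat(s['ee_rot']).as_matrix();print(R.round(3))
CT=cam('top');CS=cam('scene')
def t(p): return np.array([180+p[0]/4,215+p[1]/4])-.375
def b(p): return np.array([335+(p[0]-440)/4,215+p[1]/4])-.375
def sc(p): return np.array([200+p[0]*140/373,200+(p[1]-280)*120/320])
P=np.array([onz(CT,t(p),.008) for p in[(246,97),(346,70),(374,170),(272,197)]]);print(P.round(3),P.mean(0))
d=[P[1]-P[0],P[2]-P[3]];print([np.degrees(np.arctan2(q[1],q[0])) for q in d], [np.linalg.norm(q) for q in d])
e=[P[0]-P[3],P[1]-P[2]];print([np.degrees(np.arctan2(q[1],q[0]))-90 for q in e])
B=np.array([onz(CT,b(p),.008) for p in[(489,61),(586,72),(483,155)]]);print('base',B.round(3),(B[1]+B[2])/2,np.linalg.norm(B[0]-B[1]),np.linalg.norm(B[0]-B[2]))
q=B[0]-B[1];print('facing',np.degrees(np.arctan2(q[1],q[0])));q=B[0]-B[2];print(np.degrees(np.arctan2(q[1],q[0])))
# ring centre two views
print('ring',meet(ray(CT,b((565,124))),ray(CS,sc((259,354)))))
for a,c in[((565,91),'far'),((565,157),'near')]:print(c,onz(CT,b(a),.22))
r1=onz(CT,b((610,137)),.26);print('red',[onz(CT,b(p),.25).round(3) for p in[(614,103),(610,160),(683,110),(680,166)]])
E
```

```text
[[ 0.27  -0.    -0.963]
 [ 0.963 -0.001  0.27 ]
 [-0.001 -1.    -0.   ]]
[[ 0.483 -0.105  0.008]
 [ 0.508 -0.196  0.008]
 [ 0.418 -0.221  0.008]
 [ 0.393 -0.129  0.008]] [ 0.45022321 -0.1627939   0.008     ]
[np.float64(-74.57588151748233), np.float64(-74.9523155270193)] [np.float64(0.09417340890791565), np.float64(0.09541739134882368)]
[np.float64(-74.80029627771285), np.float64(-74.03688295606504)]
base [[ 0.518 -0.49   0.008]
 [ 0.509 -0.578  0.008]
 [ 0.433 -0.483  0.008]] [ 0.470815   -0.53086815  0.008     ] 0.08878953701856965 0.08505735384786929
facing 83.97525093145195
-4.474910662690817
ring (array([ 0.47470197, -0.48389517,  0.22207311]), np.float64(0.008118046300849318))
far [ 0.50231635 -0.4879396   0.22      ]
near [ 0.45272061 -0.48703446  0.22      ]
red [array([ 0.495, -0.514,  0.25 ]), array([ 0.454, -0.51 ,  0.25 ]), array([ 0.491, -0.565,  0.25 ]), array([ 0.45 , -0.562,  0.25 ])]
```

Emit:
{"api": "jog_arm", "payload": {
  "commands": [
    [1, -48, 0, -33, 0, 0.08, 0],
    [1, -97, 0, -67, 0, 0.16, 0],
    [1, -145, 0, -100, 0, 0.24, 0],
    [1, -194, 0, -134, 0, 0.32, 0],
    [1, -242, 0, -167, 0, 0.4, 0],
    [1, -290, 0, -201, 0, 0.48, 0],
    [1, -339, 0, -234, 0, 0.56, 0],
    [1, -387, 0, -268, 0, 0.64, 0]
  ]
}}

```text
time: 1.1
position: [0.3293, 0.1787, 0.2312]
ee_rot: [-0.669, -0.227, 0.227, 0.67]
contact_force: [1.6, 0.2, 0.8]
opening: 0.0855
```

```bash
cat >> h.py <<'E'
def go(p,az=np.radians(15.3),tilt=0.):
    "print shift(mm)/turn from now to TCP p, jaw azimuth az, fingers tilted by tilt about jaw axis"
    s=get_state();R=Ro.from_quat(s['ee_rot'])
    x=np.array([np.cos(az),np.sin(az),0]);h=np.array([-np.sin(az),np.cos(az),0])
    y=np.array([0,0,-np.cos(tilt)])-h*np.sin(tilt);z=np.cross(x,y)
    T=Ro.from_matrix(np.c_[x,y,z])
    print('at',s['position'].round(4),'shift',(R.inv().apply(np.array(p)-s['position'])*1000).round(1),'turn',(R.inv()*T).as_rotvec().round(3))
E
python3 -c "
from h import *
go([.45,-.161,.16])"
```

```text
at [0.3293 0.1787 0.2312] shift [-111.   71. -343.] turn [-0.     0.387  0.   ]
```

Emit:
{"api": "jog_arm", "payload": {
  "commands": [
    [1, -16, 0, -49, 0, 0.06, 0],
    [1, -32, 0, -98, 0, 0.12, 0],
    [1, -48, 0, -147, 0, 0.18, 0],
    [1, -64, 0, -196, 0, 0.24, 0],
    [1, -80, 0, -245, 0, 0.3, 0],
    [1, -96, 25, -294, 0, 0.36, 0],
    [1, -111, 50, -343, 0, 0.387, 0],
    [1, -111, 71, -343, 0, 0.387, 0]
  ]
}}

```text
time: 2.1
position: [0.4507, -0.1629, 0.1599]
ee_rot: [0.702, 0.093, -0.093, -0.7]
contact_force: [-0.4, 1.1, -0.6]
opening: 0.0853
```

```bash
python3 - <<'E'
from h import *
s=get_state();im=get_image('wrist')[:,:,::-1];cv2.imwrite('pics/w1.png',im)
C=cam('wrist',s);print(s['position'],proj(C,[.45,-.161,.096]),proj(C,[.45,-.161,.066]))
E
```

```text
[ 0.45072568 -0.1628533   0.15989049] [254.06721014 208.36783334] [254.10781411 193.65321605]
```

View pics/w1.png

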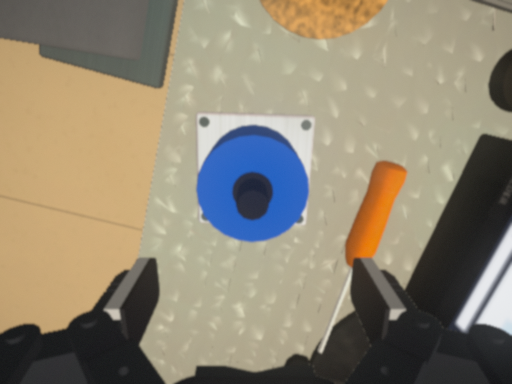

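The wrist view shows the knob at about (252,205) against a predicted (254,208), so the grasp is aligned to about 2 mm. Descending.

Emit:
{"api": "jog_arm", "payload": {
  "commands": [
    [1, 0, 40, 1, 0, 0, 0],
    [1, 0, 70, 2, 0, 0, 0],
    [1, 0, 89, 2, 0, 0, 0],
    [0.1, 0, 89, 2, 0, 0, 0],
    [0.1, 0, 89, 2, 0, 0, 0],
    [0.1, 0, 89, 2, 0, 0, 0],
    [0.1, 0, 89, 2, 0, 0, 0],
    [0.1, 0, 89, 2, 0, 0, 0]
  ],
  "grip_force": 40
}}

```text
time: 3.15
position: [0.4508, -0.1566, 0.0722]
ee_rot: [-0.7, -0.096, 0.095, 0.701]
contact_force: [-2.1, 1.7, 7.0]
opening: 0.0203
```

Emit:
{"api": "jog_arm", "payload": {
  "commands": [
    [0, 0, 0, 0, 0, 0, 0],
    [0, 0, -15, 0, 0, 0, 0],
    [0, 0, -30, 0, 0, 0, 0],
    [0, 0, -50, 0, 0, 0, 0],
    [0, 0, -80, 0, 0, 0, 0],
    [0, 0, -80, 0, 0, 0, 0]
  ]
}}

```text
time: 3.9
position: [0.4516, -0.1569, 0.1532]
ee_rot: [-0.7, -0.097, 0.094, 0.701]
contact_force: [-0.9, 0.6, -1.3]
opening: 0.0208
```

```bash
python3 - <<'E'
from h import *
s=get_state();print(s['opening'],s['contact_force'])
im=get_image('wrist')[:,:,::-1];sc=get_image('scene')[180:290,160:300,::-1]
cv2.imwrite('pics/w2.png',np.hstack([im[:,:400],cv2.resize(sc,(400,384))]))
go([.457,.017,.147])
E
```

```text
0.020838266405285383 [-0.87292005  0.58644749 -1.2856446 ]
at [ 0.4502 -0.1563  0.1512] shift [ 52.8   4.4 165.2] turn [-0.001  0.004  0.001]
```

View pics/w2.png

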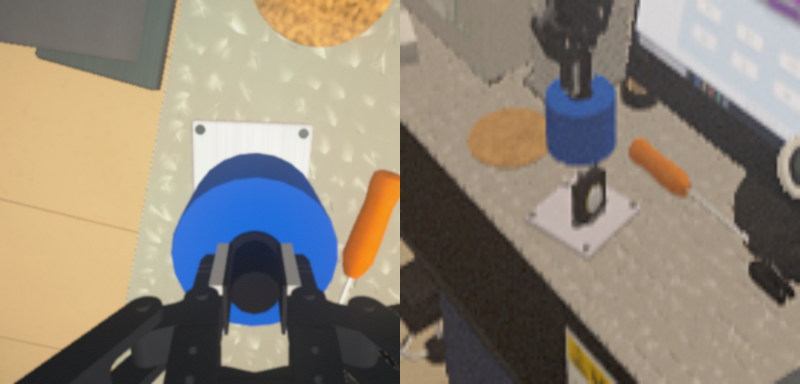

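The cover hangs level in the fingers, clear of the exposed mount, which faces right on the plate. Carrying it to the mat.

Emit:
{"api": "jog_arm", "payload": {
  "commands": [
    [0, 10, 0, 33, 0, 0, 0],
    [0, 23, 0, 73, 0, 0, 0],
    [0, 36, 0, 113, 0, 0, 0],
    [0, 47, 0, 148, 0, 0, 0],
    [0, 53, 0, 165, 0, 0, 0],
    [0, 53, 40, 165, 0, 0, 0],
    [0, 53, 70, 165, 0, 0, 0],
    [0, 53, 75, 165, 0, 0, 0]
  ]
}}

```text
time: 5.0
position: [0.4556, 0.015, 0.0745]
ee_rot: [0.702, 0.093, -0.096, -0.7]
contact_force: [0.1, -0.3, -1.4]
opening: 0.0202
```

Emit:
{"api": "jog_arm", "payload": {
  "commands": [
    [0, 0, 4, 0, 0, 0, 0],
    [0, 0, 8, 0, 0, 0, 0],
    [0, 0, 9, 0, 0, 0, 0],
    [0, 0, 9, 0, 0, 0, 0]
  ]
}}

```text
time: 5.5
position: [0.4575, 0.0165, 0.0677]
ee_rot: [-0.701, -0.095, 0.095, 0.701]
contact_force: [0.3, 0.5, -0.3]
opening: 0.0205
```

Emit:
{"api": "jog_arm", "payload": {
  "commands": [
    [0, 0, 1, 0, 0, 0, 0],
    [0.5, 0, 1, 0, 0, 0, 0],
    [1, 0, 0, 0, 0, 0, 0],
    [1, 0, -1, 0, 0, 0, 0],
    [1, 0, -1, 0, 0, 0, 0],
    [1, 0, -40, 0, 0, 0, 0],
    [1, 0, -90, 0, 0, 0, 0],
    [1, 0, -90, 0, 0, 0, 0]
  ]
}}

```text
time: 6.5
position: [0.4594, 0.0168, 0.1605]
ee_rot: [-0.7, -0.097, 0.093, 0.702]
contact_force: [0.6, 0.8, -0.2]
opening: 0.0853
```

Emit:
{"api": "jog_arm", "payload": {
  "commands": [
    [1, -12, 0, -40, 0, 0, 0],
    [1, -30, 0, -100, 0, 0, 0],
    [1, -46, 0, -155, 0, 0, 0],
    [1, -46, 0, -155, 0, 0, 0]
  ]
}}

```text
time: 7.0
position: [0.4532, -0.1497, 0.157]
ee_rot: [0.702, 0.093, -0.093, -0.7]
contact_force: [0.2, 0.5, 0.2]
opening: 0.0851
```

```bash
python3 - <<'E'
from h import *
s=get_state();print(s['position'],s['ee_rot'],s['time'])
im=get_image('wrist')[:,:,::-1];cv2.imwrite('pics/w3r.png',im);sc=get_image('scene')[180:290,160:300,::-1]
np.save('w3.npy',np.r_[s['position'],s['ee_rot']])
t=get_image('top')[:,:,::-1];cv2.imwrite('pics/t3.png',t)
H=cv2.cvtColor(t,cv2.COLOR_BGR2HSV);h,ss,v=cv2.split(H);C=cam('top')
for c,q in blobs((h>105)&(h<125)&(ss>150)&(v>60),100)[0]:print(c,q,onz(C,c,.061).round(3))
cv2.imwrite('pics/w3.png',np.hstack([im[:,:400],cv2.resize(sc,(400,384))]))
E
```

```text
[ 0.45317642 -0.14969041  0.15701828] [ 0.70154022  0.09251439 -0.0928657  -0.70047011] 7.0
[222.45323741 135.97122302] [216 129  14  15 139] [ 0.849 -0.036  0.061]
[239.71969697 155.71212121] [233 149  14  14 132] [ 0.779 -0.098  0.061]
[207.4875   246.065625] [197 236  22  22 320] [0.46  0.011 0.061]
```

View pics/w3.png

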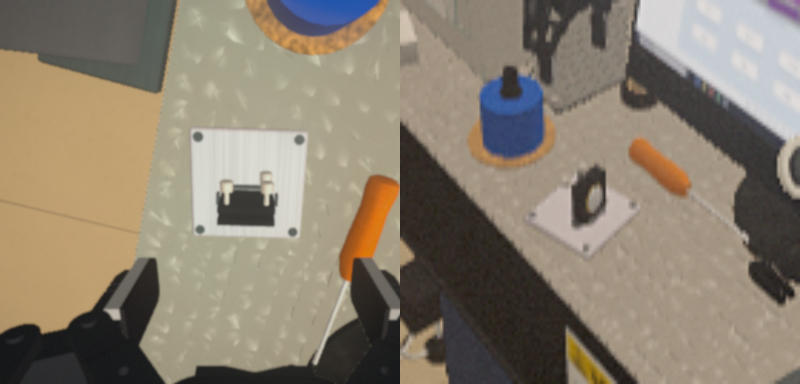

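```bash
python3 - <<'E'
from h import *
d=np.load('w3.npy');C=cam('wrist',dict(position=d[:3],ee_rot=d[3:]));im=cv2.imread('pics/w3r.png')
g=cv2.cvtColor(im,cv2.COLOR_BGR2GRAY);m=np.zeros_like(g);m[150:229,205:288]=(g[150:229,205:288]<60)
bs,l=blobs(m,100);print([(b[0].round(1),b[1]) for b in bs])
for r in range(180,229,3):
    c=np.where(m[r])[0]
    if len(c):print(r,c.min(),c.max(),end=' | ')
r=g[:,247];print([ (i,int(r[i])) for i in range(180,230,2)])
X=[onz(C,p,.008) for p in[(197,136),(299,140),(293,232),(200,230)]];print(np.round(X,4),np.mean(X,0))
x=np.array([.9646,.2639,0]);y=np.array([.2639,-.9646,0]) # tool-x like, mount y
o=np.mean(X,0);
for n,p,z in[('front L',(218,224),.054),('front R',(275,224),.054)]:
    P=onz(C,p,z);print(n,P.round(4),'along x',(P-o)@x,'y',(P-o)@y)
E
python3 -c "
import cv2;i=cv2.imread('pics/w3r.png')[120:250,180:320];cv2.imwrite('pics/c3.png',cv2.resize(i,None,fx=5,fy=4.5,interpolation=2))"
```

```text
[(array([245.2, 209.7]), array([ 219,  192,   54,   32, 1242], dtype=int32))]
192 235 239 | 195 231 260 | 198 231 261 | 201 221 261 | 204 220 272 | 207 219 272 | 210 220 266 | 213 220 268 | 216 220 271 | 219 219 271 | 222 221 271 | [(180, 214), (182, 214), (184, 171), (186, 99), (188, 112), (190, 99), (192, 62), (194, 59), (196, 57), (198, 57), (200, 56), (202, 57), (204, 56), (206, 53), (208, 59), (210, 58), (212, 59), (214, 56), (216, 54), (218, 53), (220, 56), (222, 57), (224, 75), (226, 168), (228, 210)]
[[ 0.3958 -0.1278  0.008 ]
 [ 0.482  -0.1081  0.008 ]
 [ 0.5029 -0.1932  0.008 ]
 [ 0.4171 -0.2142  0.008 ]] [ 0.44943131 -0.16085653  0.008     ]
front L [ 0.4321 -0.1827  0.054 ] along x -0.022471734320904685 y 0.01650573189218165
front R [ 0.4758 -0.1709  0.054 ] along x 0.02277080682509273 y 0.01666167221567596
```

View pics/c3.png

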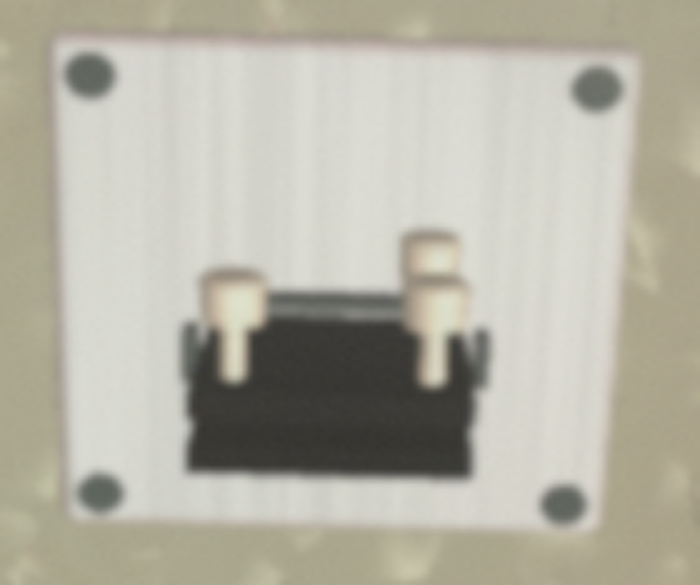

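The crop shows the plates' front top edge from (188,470) to (470,475), 45 mm wide and parallel to the plate. The grip point is therefore near (0.4516, -0.169).

```bash
python3 -c "
from h import *
go([.4516,-.1691,.022])"
```

```text
at [ 0.454  -0.1445  0.1568] shift [ -8.7 134.8 -23.1] turn [-0.     0.003 -0.001]
```

Emit:
{"api": "jog_arm", "payload": {
  "commands": [
    [1, -9, 0, -23, 0, 0, 0],
    [1, -9, 40, -23, 0, 0, 0],
    [1, -9, 75, -23, 0, 0, 0],
    [1, -9, 100, -23, 0, 0, 0],
    [1, -9, 120, -23, 0, 0, 0],
    [1, -9, 120, -23, 0, 0, 0]
  ]
}}

```text
time: 7.9
position: [0.4506, -0.1685, 0.0359]
ee_rot: [-0.7, -0.095, 0.097, 0.701]
contact_force: [0.6, -0.6, 0.1]
opening: 0.0854
```

```bash
python3 -c "
from h import *
im=get_image('wrist')[:,:,::-1];go([.4516,-.1691,.022]);print(get_state()['contact_force'])
cv2.imwrite('pics/w4.png',im)"
```

```text
at [ 0.4513 -0.1689  0.037 ] shift [ 0.2 15.  -0.2] turn [-0.     0.004 -0.002]
[-0.14336922  0.47105143  0.38589393]
```

View pics/w4.png

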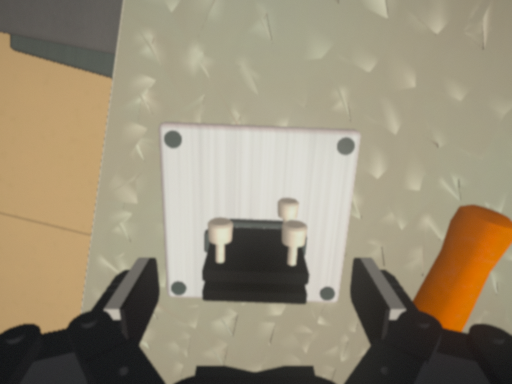

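The mount, at columns 204–307, is centred between the open fingers (158 and 351), and nothing is in the way. Descend 15 mm and close.

Emit:
{"api": "jog_arm", "payload": {
  "commands": [
    [1, 0, 15, 0, 0, 0, 0],
    [1, 0, 15, 0, 0, 0, 0],
    [0.4, 0, 15, 0, 0, 0, 0],
    [0.4, 0, 15, 0, 0, 0, 0],
    [0.3, 0, 15, 0, 0, 0, 0],
    [0.3, 0, 15, 0, 0, 0, 0],
    [0.2, 0, 15, 0, 0, 0, 0],
    [0.2, 0, 15, 0, 0, 0, 0]
  ],
  "grip_force": 60
}}

```text
time: 8.95
position: [0.4521, -0.1699, 0.023]
ee_rot: [-0.701, -0.095, 0.095, 0.701]
contact_force: [-2.6, 1.0, 7.4]
opening: 0.0447
```

Emit:
{"api": "jog_arm", "payload": {
  "commands": [
    [0, 0, 0, 0, 0, 0, 0],
    [0, 0, -10, 0, 0, 0, 0],
    [0, 0, -25, 0, 0, 0, 0],
    [0, 0, -60, 0, 0, 0, 0],
    [0, 0, -100, 0, 0, 0, 0],
    [0, 0, -130, 0, 0, 0, 0],
    [0, 0, -150, 0, 0, 0, 0],
    [0, 0, -150, 0, 0, 0, 0]
  ]
}}

```text
time: 9.95
position: [0.4527, -0.1698, 0.1737]
ee_rot: [-0.7, -0.097, 0.094, 0.701]
contact_force: [0.9, 0.7, -1.4]
opening: 0.045
```

```bash
python3 -c "
from h import *
go([.478,-.31,.188],np.radians(-5),np.radians(30))"
```

```text
at [ 0.4527 -0.1698  0.1737] shift [ -13.   -14.6 -141.9] turn [-0.52   0.349  0.097]
```

Emit:
{"api": "jog_arm", "payload": {
  "commands": [
    [0, 0, -15, -15, -0.08, 0.05, 0.015],
    [0, -3, -15, -40, -0.18, 0.12, 0.033],
    [0, -6, -15, -70, -0.28, 0.19, 0.052],
    [0, -9, -15, -100, -0.38, 0.25, 0.07],
    [0, -12, -15, -125, -0.46, 0.31, 0.086],
    [0, -13, -15, -142, -0.52, 0.35, 0.097],
    [0, -13, -15, -142, -0.52, 0.35, 0.097],
    [0, -13, -15, -142, -0.52, 0.35, 0.097]
  ]
}}

```text
time: 10.95
position: [0.4764, -0.31, 0.1869]
ee_rot: [0.866, -0.04, 0.02, -0.499]
contact_force: [-0.2, -0.0, -1.8]
opening: 0.0451
```

```bash
python3 - <<'E'
from h import *
go([.484,-.379,.148],np.radians(-5),np.radians(30))
s=get_state();w=get_image('wrist')[:,:,::-1];cv2.imwrite('pics/w5r.png',w);np.save('w5.npy',np.r_[s['position'],s['ee_rot']])
t=get_image('top')[:,:,::-1];cv2.imwrite('pics/t5.png',t);sc=get_image('scene')[:,:,::-1];cv2.imwrite('pics/s5.png',sc)
a=cv2.resize(t[215:275,305:405],(400,240),interpolation=2);b=cv2.resize(sc[200:260,240:340],(400,240),interpolation=2)
cv2.imwrite('pics/w5.png',np.vstack([cv2.resize(w,(480,360))[:, :],]) if 0 else np.hstack([cv2.resize(w,(400,300)),np.zeros((300,400,3),np.uint8)]) if 0 else np.vstack([np.hstack([a,b]),np.hstack([w[:300],np.zeros((300,288,3),np.uint8)])]))
E
```

```text
at [ 0.4764 -0.31    0.1869] shift [ 13.8  67.8 -39.4] turn [ 0.002  0.001 -0.004]
```

View pics/w5.png

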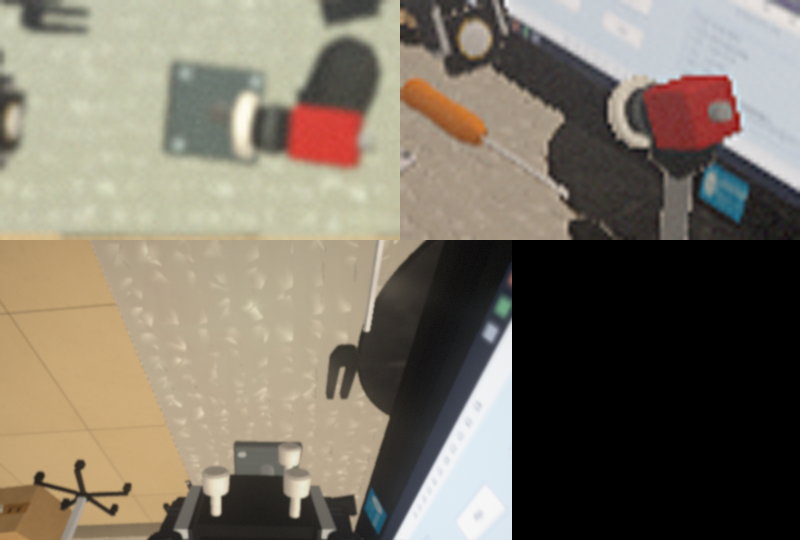

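```bash
python3 - <<'E'
from h import *
CT=cam('top');CS=cam('scene')
t=cv2.imread('pics/t5.png');s=cv2.imread('pics/s5.png')
def el(I,x0,x1,y0,y1,lo):
    H=cv2.cvtColor(I,cv2.COLOR_BGR2HSV)[y0:y1,x0:x1].astype(int);m=(H[...,2]>lo)&(H[...,1]<70)&(H[...,1]>8)
    return m,H
M=np.array([.476,-.3135,.1988]);print('mirror pred',proj(CT,M),proj(CS,M),'seen',(307.3,244.0),(258.3,209.7))
print(meet(ray(CT,(307.3,244.)),ray(CS,(258.3,209.7))))
L=np.array([.475,-.486,.22]);print('lens pred',proj(CT,L),proj(CS,L))
# ring extents: top crop y 93..158 x 231..258 ; scene crop x 608..655(hidden), y 75..148
for T,S in(((365.9,246.),(297.6,227.6)),((365.0,246.),(296.5,227.6)),((366.,246),(299.,228.))):print(meet(ray(CT,T),ray(CS,S)))
d=CS;print('ring pred outline scene/top')
h=np.array([np.cos(np.radians(85.3)),np.sin(np.radians(85.3)),0]);Z=np.array([0,0,1.]);up=Z*.866+h*.5;x=np.cross(h,Z)
for I,C,n,b in((t,CT,'top',(340,230,60,35)),(s,CS,'scene',(280,210,50,40))):
    J=I.copy()
    P=[proj(C,L+.024*(np.cos(a)*x+np.sin(a)*up)) for a in np.linspace(0,6.28,40)]
    x0,y0,w,hh=b;J=cv2.resize(J[y0:y0+hh,x0:x0+w],None,fx=8,fy=8,interpolation=2)
    for p in P:cv2.circle(J,tuple(int(round(v)) for v in((p[0]-x0+.5)*8,(p[1]-y0+.5)*8)),1,(0,255,0),-1)
    cv2.imwrite(f'pics/o_{n}.png',J)
a=cv2.imread('pics/o_top.png');b=cv2.imread('pics/o_scene.png');W=480
cv2.imwrite('pics/o5.png',np.vstack([a,cv2.copyMakeBorder(b,0,0,0,80,0)]))
E
```

```text
mirror pred [307.35319345 245.15987872] [258.200855  208.9071888] seen (307.3, 244.0) (258.3, 209.7)
(array([ 0.4783316 , -0.31321701,  0.19495018]), np.float64(0.002452388386288576))
lens pred [365.40015077 246.44473233] [299.29371102 228.52798468]
(array([ 0.4743176 , -0.48435492,  0.22285584]), np.float64(0.006242686608188205))
(array([ 0.47379195, -0.48162248,  0.2216807 ]), np.float64(0.00737962313001494))
(array([ 0.47547502, -0.48622017,  0.2218242 ]), np.float64(0.002826114574664684))
ring pred outline scene/top
```

View pics/o5.png

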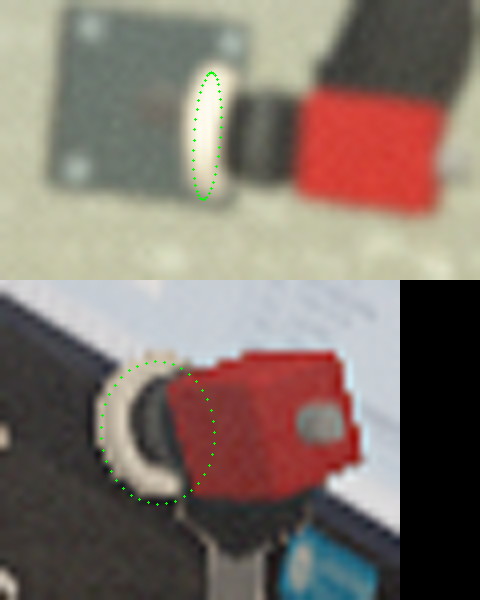

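The overlay of the assumed lens ring matches the ring in both views to about 3 mm (1 px to the left in the top view). The mirror triangulates within 4 mm of the kinematic prediction. Moving to the focus pose.

Emit:
{"api": "jog_arm", "payload": {
  "commands": [
    [0, 3, 15, -9, 0, 0, 0],
    [0, 6, 32, -19, 0, 0, 0],
    [0, 9, 48, -28, 0, 0, 0],
    [0, 11, 60, -34, 0, 0, 0],
    [0, 12, 65.5, -38, 0, 0, 0],
    [0, 12, 65.5, -38, 0, 0, 0],
    [0, 12, 65.5, -38, 0, 0, 0],
    [0, 12, 65.5, -38, 0, 0, 0]
  ]
}}

```text
time: 12.1
position: [0.4835, -0.3762, 0.1499]
ee_rot: [0.866, -0.039, 0.021, -0.499]
contact_force: [-0.2, 0.5, -1.5]
opening: 0.0451
```

```bash
python3 - <<'E'
from h import *
go([.483,-.3765,.149],np.radians(-5),np.radians(30))
s=get_state();print(s['opening'],s['contact_force'],s['time'],np.abs(s['joint_velocities']).max())
t=get_image('top')[:,:,::-1];sc=get_image('scene')[:,:,::-1];CT=cam('top');CS=cam('scene')
M=Ro.from_quat(s['ee_rot']).apply([0,-.0085,-.009])+s['position'];print('mirror FK',M,proj(CT,M),proj(CS,M))
a=cv2.resize(t[215:275,300:400],(800,480),interpolation=2)[:300];a=cv2.resize(t[225:262,300:400],(800,296),interpolation=2);b=cv2.resize(sc[195:245,235:335],(600,300),interpolation=2)
cv2.imwrite('pics/f.png',np.vstack([a,cv2.copyMakeBorder(b,0,0,0,200,0)]))
E
```

```text
at [ 0.4835 -0.3762  0.1499] shift [-0.4  1.   0.1] turn [ 0.002  0.    -0.002]
0.04514212309816233 [-0.18902813  0.54226847 -1.47470894] 12.1 0.0029500314127433695
mirror FK [ 0.48316666 -0.37966435  0.16179032] [326.06542187 242.15491088] [274.12685953 227.68397359]
```

View pics/f.png

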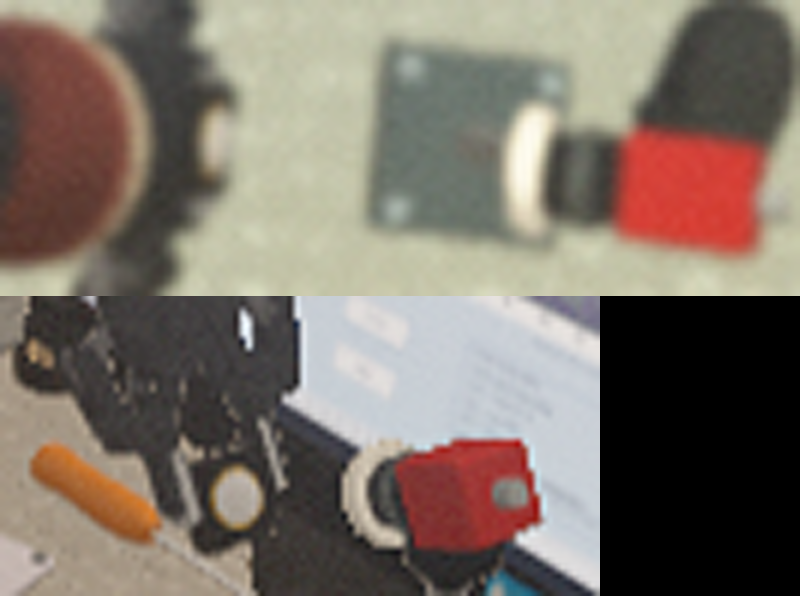

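The mirror shows at top px (326,242) and scene px (274,228), matching the kinematics (326,242; 274,228), and faces the lens. The arm is at rest, so I am handing in.

```bash
python3 -c "
from plant import *
print(hand_in());s=get_state();print(s['time'],s['position'],s['opening'],s['contact_force'])"
```

```text
the job is handed in; nothing more can be done
None
the job is handed in; nothing more can be done
```

I lifted the dust cover off by its knob and stood it on the cork mat. I then took the mirror mount straight up out of the base plate and handed the job in with the mount held at the focus point. The simulator gave no verdict.

**Cover:** after release the top camera put it at (0.460, 0.011), against (0.457, 0.017) for the mat. That is about 7 mm off centre, within the 22 mm limit. It stood upright with the knob up, and the arm did not go back near it. I did not measure it again at the end.

**Mount:**
- **Position:** the mirror centre worked out from the arm pose was (0.483, -0.380, 0.162), against an estimated focus of (0.483, -0.380, 0.161). Both cameras showed it within half a pixel of that.
- **Angle:** the tool was within about 0.3° of the planned angles.
- **Hold:** the grip was steady at a 45 mm opening, the arm was at rest, and only the mount's weight showed on the wrist. The clock read about 12 s.

**Disagreements:**
- **Lens position:** the two-view lens estimates varied by about 3–5 mm, with gaps of 3–8 mm between the rays. I also shifted the focus 1–3 mm from the first estimate after the overlay check.
- **Camera yaw:** the readings ran from 84° to 85.5°, and I used 85°.
- **Earlier mirror check:** before the final move, the cameras and the arm pose disagreed by up to 4 mm.

These are all well inside the 15 mm and 9.7° limits.

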